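# Close the ratchet sealing press on a blister card

### The job

A filled blister card lies in the sealing press, and the ratchet holds the press arm open. With the fingertips press the red thumb tab at the free end of the arm to free the pawl, and with the tab pressed push the arm all the way down onto the card; then let go, so that the pawl drops into the bottom notch and locks the press shut. Do not force or lift the arm, pick nothing up, and leave the things that stand round the press where they are.

Things in the scene. Friction and masses are not known exactly. Their poses are not given: they have to be found in the camera images.
- press_arm (a joint): Opening angle (rad) of the white press arm: 0 fully down (hard stop), grows as it rises, stop 0.62; starts at 0.35 to 0.57. Teeth block it going down at about 0.52, 0.35 and 0.19 while the pawl is not pressed. Stiff hinge: with the pawl free it stays where left and takes 4 to 6 N on the tab to move down, 8 N near 0, where its sole presses the card. In the bottom notch it may ease back to 0.04.
- press_pawl (a joint): Angle (rad) of the steel pawl on the arm: 0 with its roller fully down between the ratchet teeth or in the bottom notch; grows as the red tab is pressed towards the arm; clear of the teeth above 0.08; stop at 0.125 (tab 18 mm down relative to the arm). Its spring pushes back at the tab with 1.5 to 3.5 N, less than moves the arm. May start up to 0.08 where its roller rides on a ratchet tooth.
- tab (a point): Middle of the top of the red ribbed thumb tab, 36 mm along the arm, 38 mm wide, 7 mm thick, highest thing at the arm's free end; press it down with the fingertips. Unpressed: 222 mm from the hinge along the arm, 34 mm above the arm's line; at arm angle 0 it is 86 mm over the worktop (68 pressed). It swings on an arc round the hinge, so going down it also moves away from the hinge, by up to 55 mm.
- press_hinge (a point): Middle of the arm's hinge axis, 52 mm over the worktop. The axis is level and square to the arm, which runs from here to the tab. The toothed quadrant stands 65 mm high above it.
- press: The press: grey base plate 204 x 166 x 14 mm, fixed to the worktop; origin in the middle of its underside, z up, x towards the hinge end (hinge at x = 70 mm), so the arm points to its -x and overhangs the base. A cork nest with the blister card lies in the middle.
- open_vial: Open amber vial with tablets, 35 mm across, 82 mm tall, standing beside the arm's free end; origin in the middle of its underside. Leave alone.
- tablet_bottle: White tablet bottle with a screw cap, 54 mm across, 88 mm tall, standing beside the press; origin in the middle of its underside. Leave alone.
- cups: Three nested paper dose cups, 38 mm across, 35 mm tall, on the other side of the arm's free end; origin in the middle of the underside. Leave alone.
- next_card: The next blister card, 135 x 75 x 7 mm, lying flat beside the press; origin in the middle of its underside. Leave alone.

How it is judged:
By the outcome, as a careful person would: the job done as asked, in the order asked, and still so for the second after the job is handed in, with the robot touching nothing.
It also fails if it takes over 35 s, if anything falls off the work surface, if the arm or the gripper's body presses on something with over 40 N, if the wrist force passes 120 N, or if a joint passes its speed limit or range.

### The arm

A 6-joint arm with a two-finger parallel gripper is mounted at the origin on a cart in front of the work surface, level with it; the furniture and walls round the work are solid. World frame = base frame: x ahead of the robot, y to its left, z up, the work surface at z = 0. Lengths are in mm, angles in rad, forces in N, time in s.
With the tool pointing down it reaches from about 275 to 750 mm from the base axis. Payload 10.2 kg.
Tool frame: the origin (TCP) lies between the finger pads; the fingertips stand 11 mm ahead of it and the grasp point (between the pads) lies 8 mm behind it (ctrl.nose_length is the distance from the TCP to the fingertips, in mm); x points along the fingers, y is the direction in which the jaws open and shut, and the axes are right-handed (so a half turn about x gives the same grasp; the last joint's range is limited). The gripper opens to 85 mm and grips with 20 to 120 N. Pads are 22 mm wide; open, the fingers measure 114 mm over their backs; the gripper's body (76 mm by 85 mm) begins 54 mm behind the grasp point. The pads swing forward as they close: fully open they stand 13 mm farther back than shut.
Start: joints at [-1.36, 0.313, 1.498, -0, 1.331, -0.223], TCP at [220.657, -476.384, 242.294] pointing down, gripper open.
Joint ranges: [-2.94, 2.94], [-0.97, 2.17], [0.19, 2.56], [-1.23, 4.37], [0.02, 3.11], [-2.88, 2.88]. Speed limits (rad/s): [2.39, 2.39, 3.01, 3.14, 3.14, 3.14].

### API

Orientations are given as a unit quaternion [w, x, y, z].
In Python, from rig import ctrl, capture, ticket gives the robot as it stands.
- The arm moves only by the tool step_arm, never from a script. Its argument "commands" is a list of rows, each a list of 2 entries, a list of its own where there are three numbers: the shift along the world's x, y, z normalised to -1 to 1, where 1 is 0.04 m, then the turn about the world's z normalised to -1 to 1, where 1 is 180 degrees. A call has 1 to 5 rows; each row shifts and turns the commanded pose from where the row before left it; what a row does not reach is not made up. A row lasts 1/10 s, in which the tool goes at most 50 mm and 8.59 degrees, less where a joint would pass 70% of its speed; a pose out of reach is approached as far as the arm can. A call with a number of a shift or a turn outside -1 to 1 is refused whole. A call with a gripper value outside its range is refused whole. "gripper" is the closure, from -1 (fully open) to 1 (shut), so that 0 is half open, set as the call begins (left out, the last holds). The fingers move at their own pace and stop on an object; "force" is the grip in N (left out, the last holds). Time passes only in rows, so rows that do not move let the fingers close. It gives the time, the measured TCP pose, the force and the opening at its end, in the units of the state.
- ctrl.sense(): the state, without advancing time (a new reading comes with each control period).
- capture(name): name is "scene" or "top" or "wrist"; returns a dict with "image" (400x640x3 uint8, blue, green, red), "fov_y" (degrees; the focal length in pixels is half the picture's height over the tangent of half this angle, whatever the lens; pixels are square), "cx", "cy" (the principal point, pixels), "origin" and "orientation" of the camera in the world. Camera axes: x right, y down, z forward; pixel columns grow to the right and rows downward; lengths in mm; the calibration is good to about 2 mm. The wrist camera is an equidistant fisheye: a pixel r from the principal point sees the ray r / f radians off the axis. A picture is of the moment at which its call begins. There is no depth.
- ticket.finish_job(): hands the job in, once; it reports no verdict.
The state is a dict: "time_s": time; "joints": joint angles; "dq": joint speeds; "tau": joint torques, N m; "eef_pos": TCP position; "ee_rot": TCP orientation; "force": force on the tool from outside, world axes, zero at the start; "wrist_torque": the same for the moment, N m; "grip_width": opening from 0.0 (shut) to 1.0 (fully open).
Only numpy, scipy, OpenCV 4.12 (cv2) and the standard library are available. Lean on these libraries where they do the work, as an engineer would, in place of code of your own. Each camera call takes 0.05 s, during which the arm holds its last target.

## Working session

There is one attempt and no reset: what is moved stays moved. The work goes in short steps, Python scripts to look and compute and a tool call to move; the robot and the scene stay as the last step left them, time stands still between calls to the robot, and variables do not carry over. Pictures are saved under pics/ and viewed, and the job is handed in when it is done.

Besides the shell and the picture viewer there is one more tool, called after ">>>" as name(argument=value, ...), one argument or row to a line, values as JSON. step_arm: Moves the arm, as the interface text tells. Its arguments: {"type":"object","properties":{"commands":{"type":"array","items":{"type":"array"}},"gripper":{"type":"number"},"force":{"type":"number"}},"required":["commands"]}

```bash
mkdir -p pics
cat > h.py <<'E'
import numpy as np, cv2
from rig import ctrl, capture, ticket
from scipy.spatial.transform import Rotation as R
def rot(c):
    o=np.array(c["orientation"],float)
    return o if o.shape==(3,3) else R.from_quat([o[1],o[2],o[3],o[0]]).as_matrix()
def ray(c,u,v,fish=False):
    h=c["image"].shape[0]; f=h/2/np.tan(np.radians(c["fov_y"])/2)
    x,y=(u-c["cx"]),(v-c["cy"])
    if fish:
        r=np.hypot(x,y);t=r/f; d=np.array([np.sin(t)*x/max(r,1e-9),np.sin(t)*y/max(r,1e-9),np.cos(t)])
    else: d=np.array([x/f,y/f,1.])
    d=rot(c)@d; return np.array(c["origin"],float),d/np.linalg.norm(d)
def onz(c,u,v,z,fish=False):
    o,d=ray(c,u,v,fish); return o+d*(z-o[2])/d[2]
def tri(r1,r2):
    (o1,d1),(o2,d2)=r1,r2
    A=np.stack([d1,-d2],1); s=np.linalg.lstsq(A,o2-o1,rcond=None)[0]
    p,q=o1+s[0]*d1,o2+s[1]*d2; return (p+q)/2,np.linalg.norm(p-q)
def proj(c,p):
    h=c["image"].shape[0]; f=h/2/np.tan(np.radians(c["fov_y"])/2)
    q=rot(c).T@(np.array(p,float)-np.array(c["origin"],float)); return q[:2]/q[2]*f+[c["cx"],c["cy"]]
E
python3 - <<'E'
from h import *
import pickle
for n in ["scene","top","wrist"]:
    c=capture(n); cv2.imwrite(f"pics/{n}0.png",c["image"]); pickle.dump(c,open(f"{n}0.pkl","wb"))
    print(n,c["fov_y"],c["cx"],c["cy"],c["origin"],c["orientation"])
print(ctrl.sense(),ctrl.nose_length)
E
```

```text
scene 46.667699922894 320.1231186832649 197.93744159257426 [285.05579406 577.22610303 771.531257  ] [ 0.10368006 -0.26179396  0.90156741 -0.328467  ]
top 47.107480770616746 320.63909404462566 198.2118057048959 [438.60898909 113.93166642 961.65607519] [-0.04868504  0.70592421 -0.70345455  0.06672691]
wrist 65.70646984690485 316.1248813626493 200.0428858140787 [ 295.19787292 -441.26048567  373.51166758] [ 0.13963126  0.83118416 -0.53062989 -0.08982165]
{'time_s': 0.15, 'joints': array([-1.36040817e+00,  3.13325811e-01,  1.49825111e+00, -2.62866733e-05,
        1.33097541e+00, -2.23397506e-01]), 'dq': array([-0.00093365, -0.00157252, -0.00181436, -0.00027581, -0.00155416,
        0.00021829]), 'tau': array([ 8.44454098e-04, -4.12371433e+01, -2.59799016e+01, -1.53384462e-04,
        3.23387620e-03,  6.90949037e-06]), 'eef_pos': array([ 220.60897778, -476.20668465,  241.86862001]), 'ee_rot': array([-0.15182955, -0.69053247, -0.15250825,  0.69054611]), 'force': array([-1.19601833,  0.60662205,  0.72390848]), 'wrist_torque': array([-0.01265335, -0.00378713, -0.00544159]), 'grip_width': 0.9984414876970334} 11.0
```

View pics/scene0.png

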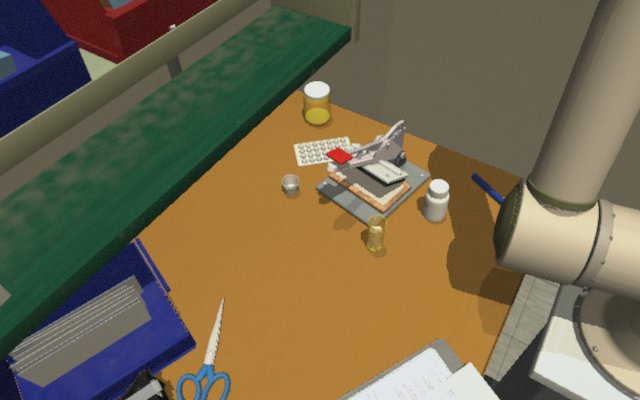

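View pics/top0.png

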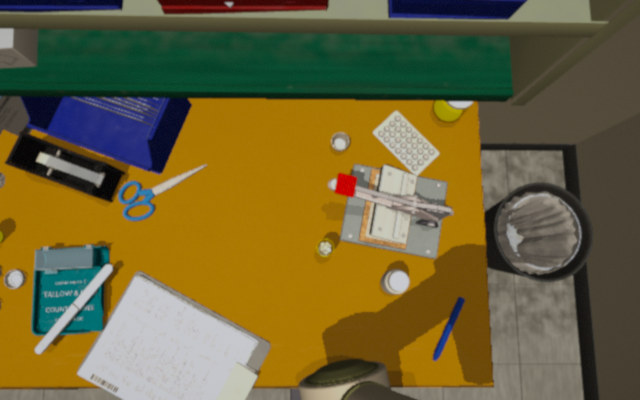

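View pics/wrist0.png

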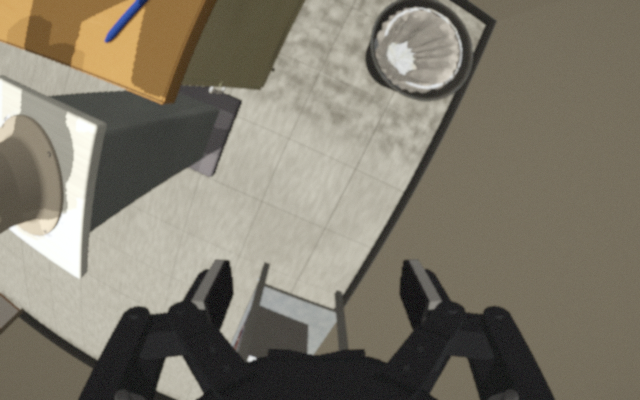

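Run:
```python
from h import *
import pickle
S=pickle.load(open("scene0.pkl","rb"));T=pickle.load(open("top0.pkl","rb"))
for n,c,box in (("s",S,(300,130,380,190)),("t",T,(310,150,380,210))):
    im=c["image"].astype(int); b,g,r=im[...,0],im[...,1],im[...,2]
    m=((r>120)&(g<70)&(b<70)).astype(np.uint8)
    k=np.zeros_like(m); x0,y0,x1,y1=box; k[y0:y1,x0:x1]=1; m*=k
    ys,xs=np.nonzero(m); print(n,len(xs),xs.mean(),ys.mean(),xs.min(),xs.max(),ys.min(),ys.max())
    cs,_=cv2.findContours(m,0,2); print(cv2.boxPoints(cv2.minAreaRect(max(cs,key=cv2.contourArea))).tolist())
    if n=="s": s=(xs.mean(),ys.mean())
    else: t=(xs.mean(),ys.mean())
print(tri(ray(S,*s),ray(T,*t)))
im=T["image"][130:290,300:480]; cv2.imwrite("pics/tc.png",cv2.resize(im,None,fx=4,fy=3.75*1,interpolation=2)[:600])
im=S["image"][70:270,270:470]; cv2.imwrite("pics/sc.png",cv2.resize(im,None,fx=3,fy=3,interpolation=2))
```

```text
s 230 338.89565217391305 155.52608695652174 326 351 148 163
[[325.67059326171875, 154.51766967773438], [332.4647216796875, 143.8411865234375], [352.07061767578125, 156.31765747070312], [345.2764892578125, 166.994140625]]
t 399 345.6591478696742 184.47869674185463 335 356 173 196
[[333.7059020996094, 192.8235321044922], [338.4588317871094, 171.43528747558594], [357.4117736816406, 175.6470489501953], [352.6588439941406, 197.03529357910156]]
(array([593.50072254,  49.78934775, 171.52178202]), np.float64(0.31663403325931305))
```

View pics/tc.png

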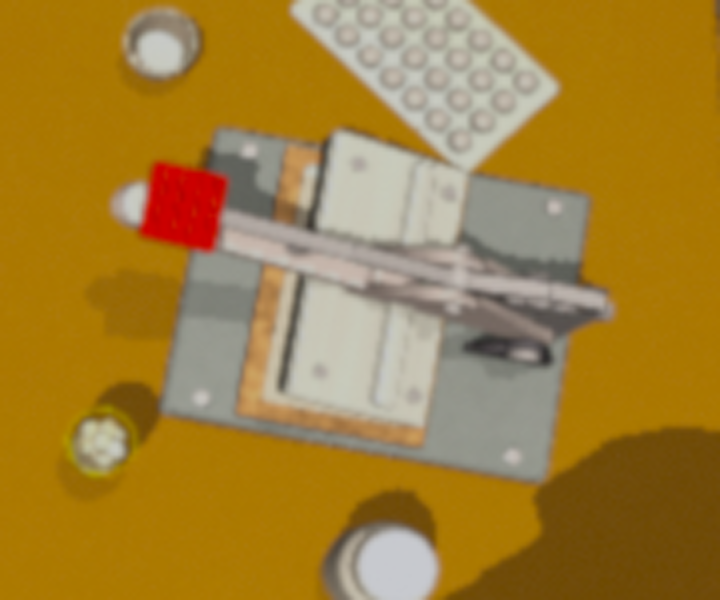

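View pics/sc.png

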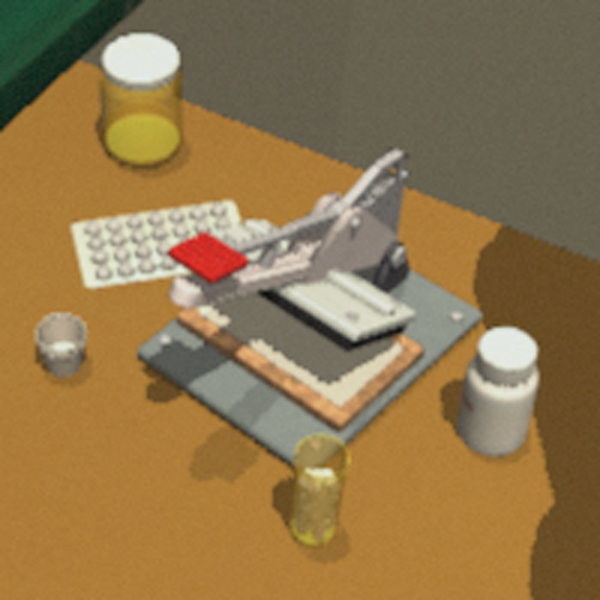

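Run:
```python
from h import *
import pickle
S=pickle.load(open("scene0.pkl","rb"));T=pickle.load(open("top0.pkl","rb"))
cr=[(220,128),(590,195),(548,480),(162,412)]
P=[onz(T,300+x/4,130+y/3.75,14) for x,y in cr]
for p in P: print(p.round(1))
print([np.linalg.norm(P[i]-P[(i+1)%4]).round(1) for i in range(4)])
c=sum(P)/4
c2=[onz(S,270+x/3,70+y/3,14) for x,y in [(138,352),(482,316)]]; print("scene corners",c2)
ax=(P[1]+P[2]-P[0]-P[3]); ax/=np.linalg.norm(ax)
H=c+70*ax; H[2]=52
print("c",c,"ax",ax,np.degrees(np.arctan2(ax[1],ax[0])),"H",H)
tab=np.array([593.5,49.8,171.5])
d=tab-H; s=-d@ax; lat=d@np.array([-ax[1],ax[0],0]); print("along",s,"lat",lat,"up",d[2],"r",np.hypot(s,d[2]))
ang=np.arctan2(d[2],s)-np.arctan2(34,222); print("theta",ang)
for th in np.arange(0,.6,.05):
  a=th+np.arctan2(34,222); q=H-ax*224.6*np.cos(a)+np.array([0,0,224.6*np.sin(a)]); print(th.round(2),q.round(1),proj(T,q).round(1),proj(S,q).round(1))
for n,u,v,z in [("vial",325,248,82),("bottle",397.5,281,88),("cups",340,141,35)]: print(n,onz(T,u,v,z).round(1))
```

```text
[668.7  16.9  14. ]
[ 631.3 -179.4   14. ]
[ 471.2 -150.6   14. ]
[508.   48.6  14. ]
[np.float64(199.8), np.float64(162.6), np.float64(202.6), np.float64(163.9)]
scene corners [array([665.59660581,  22.11217844,  14.        ]), array([ 468.57702836, -142.73268392,   14.        ])]
c [569.8071137  -66.13401186  14.        ] ax [-0.18418406 -0.98289177  0.        ] -100.61356521834294 H [ 556.91422929 -134.93643574   52.        ]
along 188.3144381469507 lat 1.934345598507792 up 119.5 r 223.0304410043654
theta 0.4134842006983572
0.0 [597.8  83.3  86. ] [324.9 190.7] [327.3 196.5]
0.05 [597.4  81.3  97.1] [326.2 189.9] [328.  192.2]
0.1 [597.   78.9 108. ] [327.7 189.1] [328.8 187.7]
0.15 [596.4  75.8 118.8] [329.5 188.4] [329.9 183.1]
0.2 [595.7  72.3 129.4] [331.7 187.7] [331.2 178.2]
0.25 [595.   68.2 139.9] [334.2 187. ] [332.8 173.2]
0.3 [594.1  63.7 150.1] [337.1 186.5] [334.5 168.1]
0.35 [593.2  58.6 160.1] [340.3 185.9] [336.4 162.9]
0.4 [592.1  53.  169.8] [343.8 185.5] [338.5 157.5]
0.45 [591.   47.  179.2] [347.6 185.1] [340.8 152.1]
0.5 [589.8  40.5 188.3] [351.8 184.8] [343.3 146.6]
0.55 [588.5  33.6 197. ] [356.4 184.6] [346.  141.1]
vial [487.4  83.   82. ]
bottle [425.6 -53.3  88. ]
cups [713.1  49.9  35. ]
```

Run:
```python
from h import *
import pickle
S=pickle.load(open("scene0.pkl","rb"));T=pickle.load(open("top0.pkl","rb"))
print(tri(ray(S,350,38),ray(T,511,97)), tri(ray(S,350,28),ray(T,511,30)))
q=ctrl.sense()["ee_rot"]; print(R.from_quat([q[1],q[2],q[3],q[0]]).as_matrix().round(2))
d=np.array([594,50,230])-ctrl.sense()["eef_pos"]; print(d,d/40/18)
```

```text
(array([ 737.35382292, -231.54724283,  222.16574415]), np.float64(2.040882490770421)) (array([ 783.09547265, -222.37640224,  263.48376295]), np.float64(100.02666291532512))
[[-0.    0.42 -0.91]
 [ 0.   -0.91 -0.42]
 [-1.   -0.   -0.  ]]
[373.39102222 526.20668465 -11.86862001] [ 0.51859864  0.73084262 -0.01648419]
```

>>> step_arm(
  commands=[
    [[0.46,0.65,0],-0.01],
    [[0.46,0.65,0],-0.01],
    [[0.46,0.65,0],-0.01],
    [[0.46,0.65,0],-0.01],
    [[0.46,0.65,0],-0.01],
  ],
  gripper=1,
  force=40,
)

```text
time_s: 0.65
eef_pos: [313.2, -345.2, 242.2]
ee_rot: [-0.097, -0.7, -0.097, 0.7]
force: [-0.3, 0.1, -0.4]
grip_width: 0.145
```

>>> step_arm(
  commands=[
    [[0.46,0.65,0],-0.01],
    [[0.46,0.65,0],-0.01],
    [[0.46,0.65,0],-0.01],
    [[0.46,0.65,0],-0.01],
    [[0.46,0.65,0],-0.01],
  ],
)

```text
time_s: 1.15
eef_pos: [405.2, -215.2, 242.2]
ee_rot: [-0.042, -0.706, -0.042, 0.706]
force: [0.0, -0.6, 0.5]
grip_width: 0.003
```

>>> step_arm(
  commands=[
    [[0.46,0.65,0],-0.01],
    [[0.46,0.65,0],-0.01],
    [[0.46,0.65,0],-0.01],
    [[0.46,0.65,0],-0.01],
    [[0.46,0.65,0],-0.01],
  ],
)

```text
time_s: 1.65
eef_pos: [497.2, -85.1, 242.1]
ee_rot: [0.014, -0.707, 0.014, 0.707]
force: [0.4, -1.0, 1.2]
grip_width: 0.002
```

>>> step_arm(
  commands=[
    [[0.46,0.65,0],-0.01],
    [[0.46,0.65,0],-0.01],
    [[0.46,0.65,0],-0.01],
    [[0.46,0.65,0],-0.01],
    [[0,0,0],0],
  ],
)

```text
time_s: 2.15
eef_pos: [571.2, 20.3, 241.6]
ee_rot: [0.057, -0.705, 0.056, 0.705]
force: [0.3, -0.7, -0.0]
grip_width: -0.004
```

>>> step_arm(
  commands=[
    [[0.275,0.32,-0.4],0],
    [[0.275,0.32,-0.4],0],
    [[0,0,0],0],
  ],
)

```text
time_s: 2.45
eef_pos: [591.7, 44.0, 207.8]
ee_rot: [0.057, -0.703, 0.057, 0.706]
force: [0.0, 0.4, 0.2]
grip_width: 0.002
```

Run:
```python
from h import *
for n in ["scene","top","wrist"]:
    c=capture(n); im=c["image"]
    if n=="scene": im=cv2.resize(im[70:270,230:480],None,fx=3,fy=3)
    if n=="top": im=cv2.resize(im[130:290,260:480],None,fx=3.5,fy=3.5)
    cv2.imwrite(f"pics/{n}1.png",im)
s=ctrl.sense();q=s["ee_rot"]; print(s["eef_pos"],s["force"],s["time_s"],R.from_quat([q[1],q[2],q[3],q[0]]).as_matrix().round(2))
```

```text
[592.07870734  42.52994454 210.97643591] [-0.19455071  0.3526265   0.5819438 ] 2.6 [[ 0.   -0.16 -0.99]
 [-0.   -0.99  0.16]
 [-1.    0.   -0.  ]]
```

View pics/scene1.png

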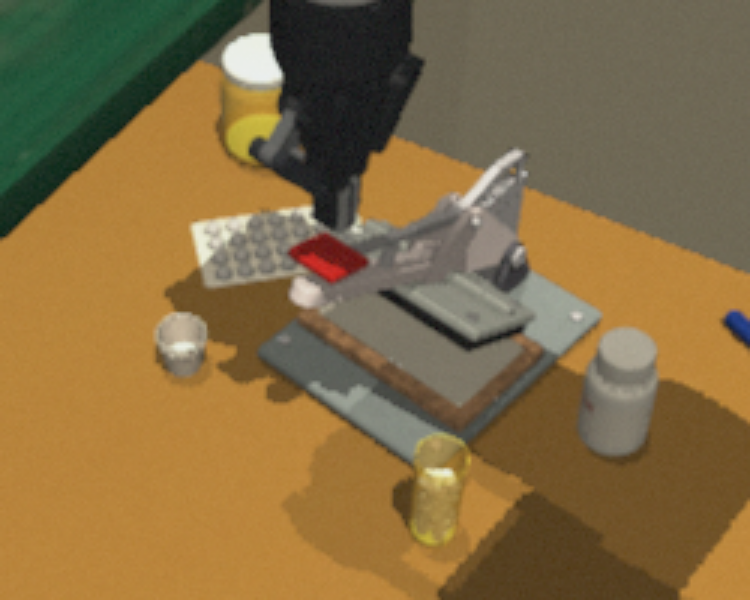

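View pics/wrist1.png

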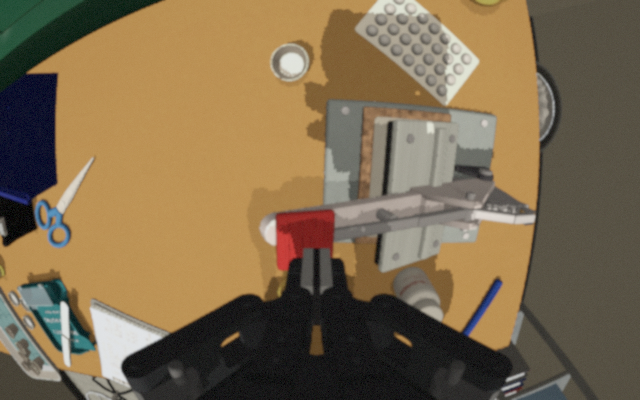

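Run:
```python
from h import *
c=capture("wrist"); print(c["origin"])
im=c["image"].astype(int); m=(im[...,2]>90)&(im[...,1]<70)&(im[...,0]<70); m[:, :250]=0; m[:,360:]=0;m[:190]=0;m[280:]=0
ys,xs=np.nonzero(m); print(len(xs),xs.min(),xs.max(),ys.min(),ys.max())
for uv in [(304.5,239),(277,213),(333,210),(278,267)]: print(uv,onz(c,*uv,171,True).round(1))
s=ctrl.sense();print(s["eef_pos"],s["force"])
```

```text
[673.29642906  28.20560447 342.71971438]
2511 276 349 209 279
(304.5, 239) [590.7  49.1 171. ]
(277, 213) [610.3  62.3 171. ]
(333, 210) [606.8  29.  171. ]
(278, 267) [573.3  69.7 171. ]
[592.17127194  42.44672916 211.25786065] [-0.25803072  0.27189771  0.86317937]
```

>>> step_arm(
  commands=[
    [[0.0,0.1,-0.2],0],
    [[0,0,-0.2],0],
    [[0,0,-0.1],0],
    [[0,0,-0.05],0],
    [[0,0,0],0],
  ],
)

```text
time_s: 3.15
eef_pos: [592.2, 47.1, 188.1]
ee_rot: [0.058, -0.705, 0.058, 0.705]
force: [-0.5, 1.1, -0.6]
grip_width: -0.004
```

>>> step_arm(
  commands=[
    [[0,0.01,-0.05],0],
    [[0,0.01,-0.05],0],
    [[0,0.01,-0.05],0],
    [[0,0,0],0],
  ],
)

```text
time_s: 3.55
eef_pos: [592.5, 48.6, 182.4]
ee_rot: [-0.058, 0.705, -0.057, -0.704]
force: [1.8, 1.8, 3.4]
grip_width: -0.001
```

>>> step_arm(
  commands=[
    [[0,0.02,-0.05],0],
    [[0,0.02,-0.05],0],
    [[0,0.02,-0.05],0],
    [[0,0,0],0],
  ],
)

```text
time_s: 3.95
eef_pos: [592.7, 51.0, 176.5]
ee_rot: [-0.058, 0.705, -0.057, -0.704]
force: [2.5, 2.4, 5.2]
grip_width: -0.0
```

>>> step_arm(
  commands=[
    [[0,0.02,-0.05],0],
    [[0,0.02,-0.05],0],
    [[0,0,0],0],
  ],
)

```text
time_s: 4.25
eef_pos: [592.7, 52.7, 172.6]
ee_rot: [-0.058, 0.705, -0.057, -0.704]
force: [2.0, 1.8, 4.9]
grip_width: 0.002
```

>>> step_arm(
  commands=[
    [[0.005,0.02,-0.05],0],
    [[0.005,0.02,-0.05],0],
    [[0,0,0],0],
  ],
)

```text
time_s: 4.55
eef_pos: [593.0, 54.4, 168.5]
ee_rot: [-0.058, 0.705, -0.057, -0.704]
force: [0.6, 2.1, 5.0]
grip_width: 0.006
```

Run:
```python
from h import *
c=capture("scene"); im=cv2.resize(c["image"][100:240,270:450],None,fx=4,fy=4); cv2.imwrite("pics/scene2.png",im)
c=capture("wrist"); cv2.imwrite("pics/wrist2.png",c["image"])
s=ctrl.sense();print(s["eef_pos"],s["force"])
```

```text
[592.89803337  54.26017318 168.45254512] [1.11100281 2.64599294 4.94360032]
```

View pics/scene2.png

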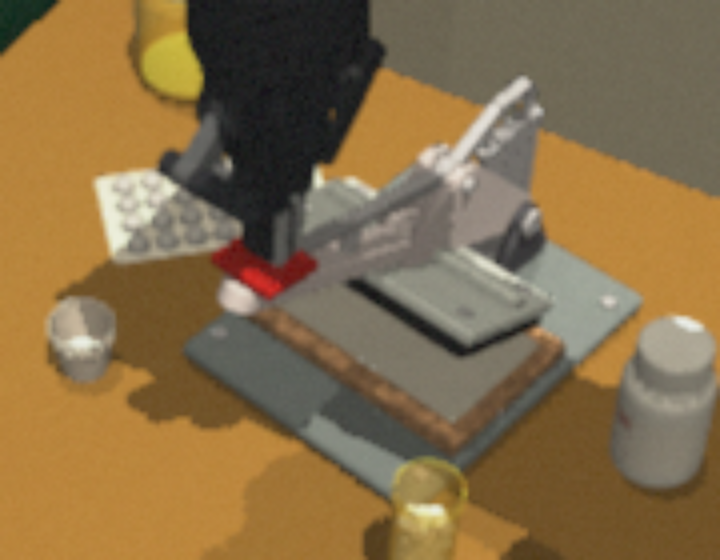

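View pics/wrist2.png

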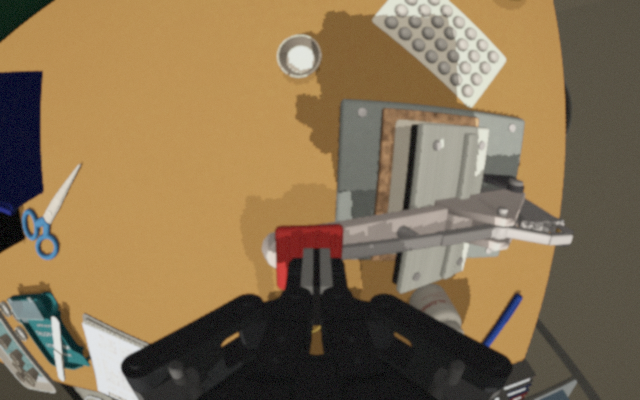

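>>> step_arm(
  commands=[
    [[0.01,0.045,-0.1],0],
    [[0.01,0.045,-0.1],0],
    [[0.01,0.045,-0.1],0],
    [[0,0,0],0],
  ],
)

```text
time_s: 5.05
eef_pos: [593.8, 59.8, 156.0]
ee_rot: [0.058, -0.705, 0.057, 0.705]
force: [0.4, 2.4, 4.1]
grip_width: 0.001
```

>>> step_arm(
  commands=[
    [[0.01,0.04,-0.1],0],
    [[0.01,0.04,-0.1],0],
    [[0.01,0.04,-0.1],0],
    [[0,0,0],0],
  ],
)

```text
time_s: 5.45
eef_pos: [594.8, 64.5, 143.9]
ee_rot: [0.058, -0.704, 0.057, 0.705]
force: [-0.2, 3.4, 3.2]
grip_width: 0.002
```

Run:
```python
from h import *
c=capture("scene"); im=cv2.resize(c["image"][100:240,270:450],None,fx=4,fy=4); cv2.imwrite("pics/scene3.png",im)
s=ctrl.sense();print(s["eef_pos"],s["force"])
```

```text
[594.81712059  64.30876197 144.10304828] [-0.06408494  3.20385352  4.16908655]
```

View pics/scene3.png

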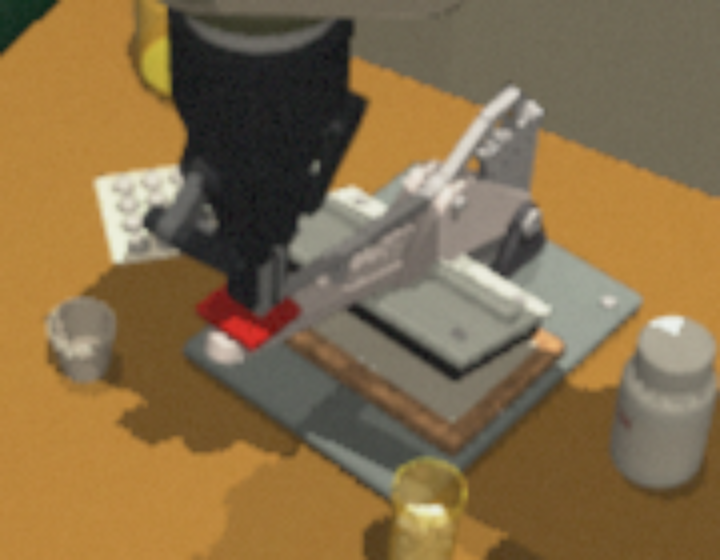

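>>> step_arm(
  commands=[
    [[0.008,0.045,-0.1],0],
    [[0.008,0.045,-0.1],0],
    [[0.008,0.045,-0.1],0],
    [[0,0,0],0],
  ],
)

```text
time_s: 5.9
eef_pos: [596.0, 69.3, 131.6]
ee_rot: [0.057, -0.705, 0.058, 0.705]
force: [-0.4, -2.3, 2.7]
grip_width: 0.007
```

>>> step_arm(
  commands=[
    [[0.008,0.04,-0.1],0],
    [[0.008,0.04,-0.1],0],
    [[0.008,0.035,-0.1],0],
    [[0,0,0],0],
  ],
)

```text
time_s: 6.3
eef_pos: [597.1, 74.5, 119.7]
ee_rot: [0.058, -0.705, 0.057, 0.705]
force: [1.1, -1.7, 3.5]
grip_width: 0.002
```

Run:
```python
from h import *
c=capture("scene"); im=cv2.resize(c["image"][100:240,270:450],None,fx=4,fy=4); cv2.imwrite("pics/scene4.png",im)
s=ctrl.sense();print(s["eef_pos"],s["force"])
```

```text
[597.08321969  74.41121521 120.07043013] [-0.23292107 -0.89768489  3.89996656]
```

View pics/scene4.png

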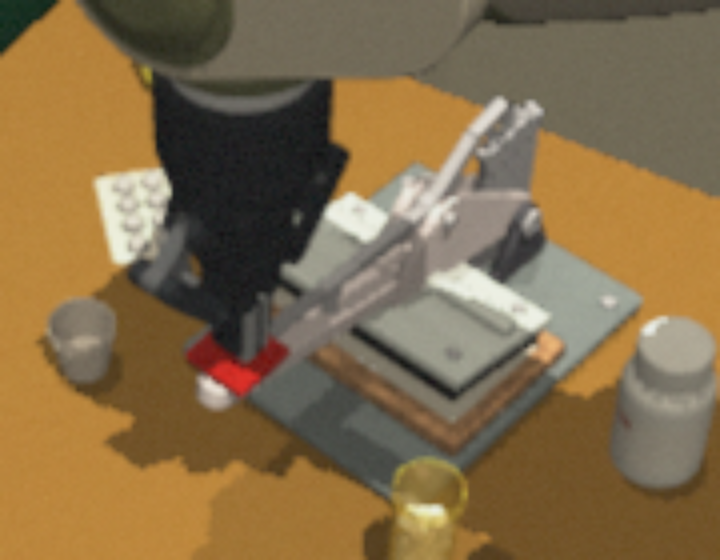

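>>> step_arm(
  commands=[
    [[0.005,0.025,-0.1],0],
    [[0.005,0.025,-0.1],0],
    [[0.005,0.02,-0.1],0],
    [[0.005,0.02,-0.1],0],
    [[0,0,0],0],
  ],
)

```text
time_s: 6.85
eef_pos: [597.8, 78.1, 103.7]
ee_rot: [0.058, -0.705, 0.057, 0.705]
force: [1.8, 0.8, 4.0]
grip_width: -0.002
```

>>> step_arm(
  commands=[
    [[0.003,0.015,-0.1],0],
    [[0.003,0.015,-0.1],0],
    [[0.003,0.01,-0.1],0],
    [[0.003,0.01,-0.1],0],
    [[0,0,0],0],
  ],
)

```text
time_s: 7.35
eef_pos: [598.3, 80.3, 88.0]
ee_rot: [-0.058, 0.705, -0.057, -0.705]
force: [0.1, 3.3, 3.3]
grip_width: -0.0
```

>>> step_arm(
  commands=[
    [[0,0.01,-0.08],0],
    [[0,0.005,-0.05],0],
    [[0,0,-0.04],0],
    [[0,0,0],0],
  ],
)

```text
time_s: 7.75
eef_pos: [598.5, 80.9, 81.8]
ee_rot: [-0.058, 0.705, -0.057, -0.704]
force: [0.6, 2.7, 7.1]
grip_width: 0.005
```

Run:
```python
from h import *
c=capture("scene"); im=cv2.resize(c["image"][100:240,270:450],None,fx=4,fy=4); cv2.imwrite("pics/scene5.png",im)
s=ctrl.sense();print(s["eef_pos"],s["force"])
```

```text
[598.44915788  80.91308687  81.76685244] [0.3250177  2.91406883 7.34421864]
```

View pics/scene5.png

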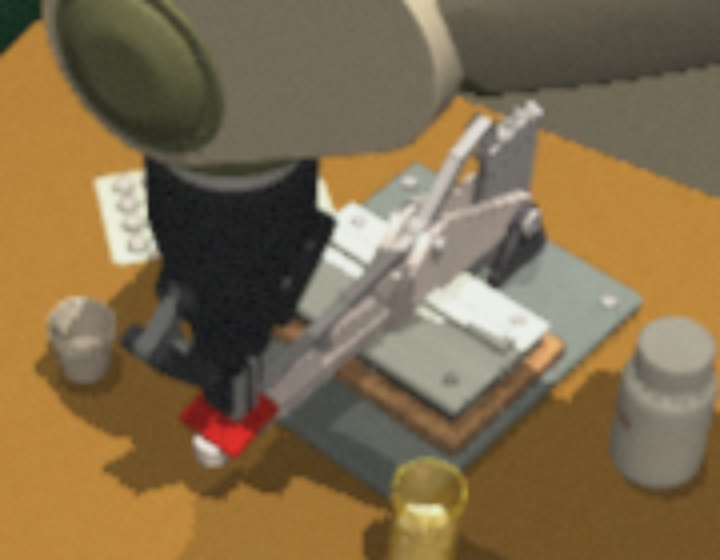

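>>> step_arm(
  commands=[
    [[0,0.005,-0.025],0],
    [[0,0,-0.025],0],
    [[0,0,0],0],
  ],
)

```text
time_s: 8.1
eef_pos: [598.6, 81.0, 80.2]
ee_rot: [-0.058, 0.705, -0.057, -0.704]
force: [-2.0, 2.2, 11.0]
grip_width: -0.001
```

>>> step_arm(
  commands=[
    [[0,0.0,-0.025],0],
    [[0,0,-0.025],0],
    [[0,0,0],0],
  ],
)

```text
time_s: 8.4
eef_pos: [598.8, 80.9, 79.4]
ee_rot: [-0.058, 0.705, -0.057, -0.704]
force: [-4.1, 1.8, 20.6]
grip_width: 0.002
```

>>> step_arm(
  commands=[
    [[0,0,0.1],0],
    [[0,0,0.2],0],
    [[0,0,0.3],0],
    [[0,0,0.4],0],
    [[0,0,0.6],0],
  ],
)

```text
time_s: 8.9
eef_pos: [597.2, 80.3, 141.1]
ee_rot: [0.057, -0.703, 0.058, 0.706]
force: [0.7, 0.1, -0.0]
grip_width: 0.003
```

>>> step_arm(
  commands=[
    [[-0.2,0,0.8],0],
    [[-0.6,0,0.8],0],
    [[-0.9,0,0.5],0],
    [[-0.9,0,0],0],
    [[-0.9,0,0],0],
  ],
)

```text
time_s: 9.4
eef_pos: [456.5, 80.3, 225.9]
ee_rot: [0.057, -0.705, 0.058, 0.705]
force: [-0.2, 0.1, -0.7]
grip_width: 0.001
```

Run:
```python
from h import *
C={}
for n,(y0,y1,x0,x1) in (("scene",(100,240,270,450)),("top",(130,290,280,460))):
    c=capture(n); C[n]=c; cv2.imwrite(f"pics/{n}6.png",cv2.resize(c["image"][y0:y1,x0:x1],None,fx=3.7,fy=3.7))
P={}
for n,(x0,y0,x1,y1) in (("scene",(300,140,380,230)),("top",(300,150,380,215))):
    im=C[n]["image"].astype(int); m=(im[...,2]>100)&(im[...,1]<70)&(im[...,0]<70)
    ys,xs=np.nonzero(m[y0:y1,x0:x1]); print(n,len(xs)); P[n]=(xs.mean()+x0,ys.mean()+y0) if len(xs) else None; print(P[n])
if all(P.values()): print(tri(ray(C["scene"],*P["scene"]),ray(C["top"],*P["top"])))
s=ctrl.sense();print(s["eef_pos"],s["force"],s["time_s"])
```

```text
scene 278
(np.float64(326.1007194244604), np.float64(197.55395683453236))
top 363
(np.float64(325.02479338842977), np.float64(189.8457300275482))
(array([600.62202248,  82.97358774,  80.79498782]), np.float64(0.22046456408752127))
[454.6799704   80.74290097 225.61711173] [ 1.26038415 -0.47197209  0.30901154] 9.5
```

View pics/scene6.png

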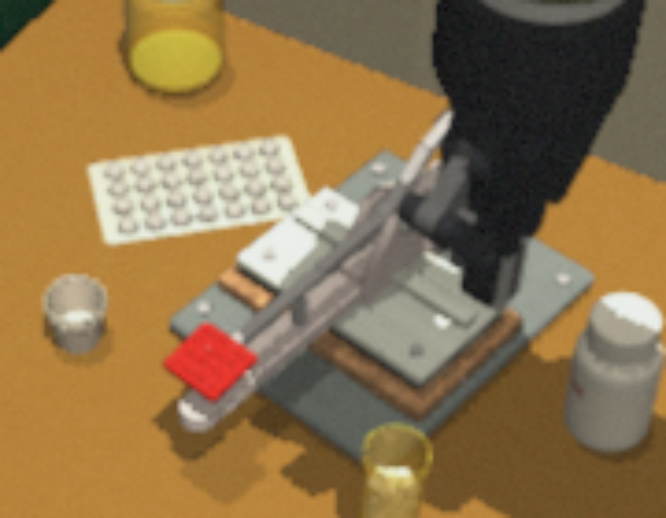

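View pics/top6.png

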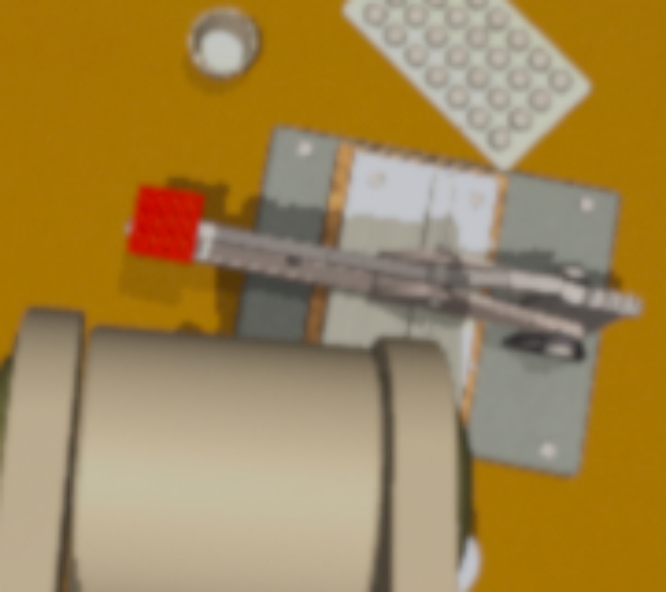

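Run:
```python
from h import *
c=capture("scene");t=capture("top")
a=cv2.resize(c["image"][150:240,300:390],None,fx=6,fy=6,interpolation=cv2.INTER_CUBIC);b=cv2.resize(t["image"][150:240,300:390],None,fx=6,fy=6,interpolation=cv2.INTER_CUBIC)
cv2.imwrite("pics/s7.png",a);cv2.imwrite("pics/t7.png",b)
w=capture("wrist"); cv2.imwrite("pics/w7.png",w["image"])
import pickle; pickle.dump((c,t,w),open("f.pkl","wb"))
H=np.array([556.9,-134.9,52]);u=np.array([.184,.983,0]);l=np.array([.983,-.184,0])
for dz in (86,80,75,68):
  p=H+222*u+1.9*l; p[2]=dz
  for i,j in ((1,1),(1,-1),(-1,-1),(-1,1)):
    q=p+18*i*u+19*j*l; print(dz,i,j,(proj(c,q)).round(1),(proj(t,q)).round(1))
```

```text
86 1 1 [313.1 196.2] [317.8 178.7]
86 1 -1 [327.5 206.4] [314.2 197.6]
86 -1 -1 [340.  195.9] [332.4 201. ]
86 -1 1 [325.7 186. ] [336.  182.1]
80 1 1 [313.2 198.2] [317.8 179.3]
80 1 -1 [327.5 208.4] [314.1 198.1]
80 -1 -1 [340.  197.9] [332.3 201.5]
80 -1 1 [325.7 188. ] [335.8 182.7]
75 1 1 [313.3 199.8] [317.7 179.8]
75 1 -1 [327.5 210.1] [314.1 198.5]
75 -1 -1 [339.9 199.5] [332.1 201.9]
75 -1 1 [325.7 189.7] [335.6 183.2]
68 1 1 [313.4 202.1] [317.6 180.5]
68 1 -1 [327.5 212.3] [314.  199.1]
68 -1 -1 [339.9 201.8] [332.  202.5]
68 -1 1 [325.8 192. ] [335.4 183.9]
```

View pics/s7.png

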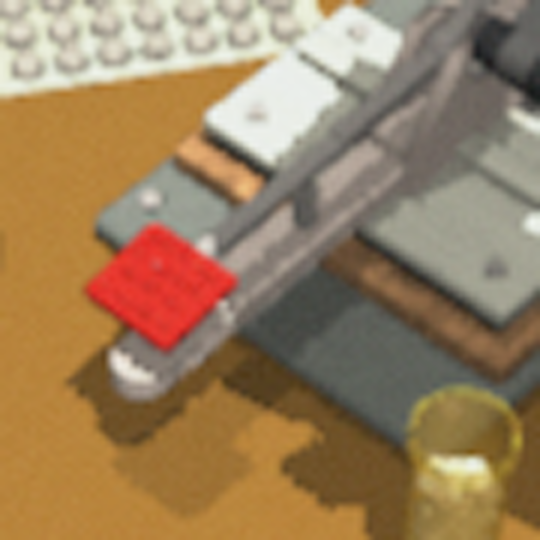

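View pics/t7.png

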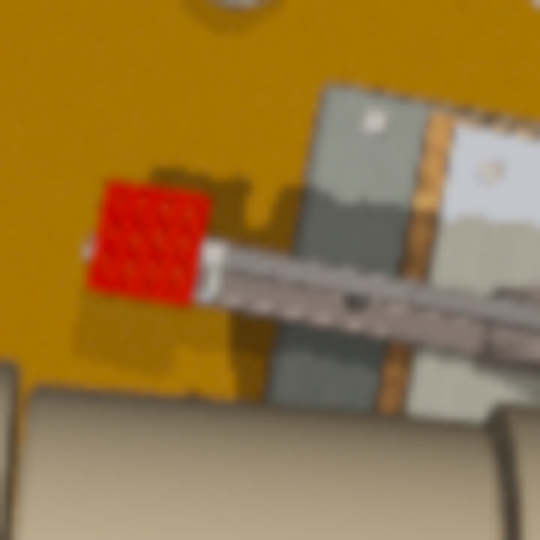

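View pics/w7.png

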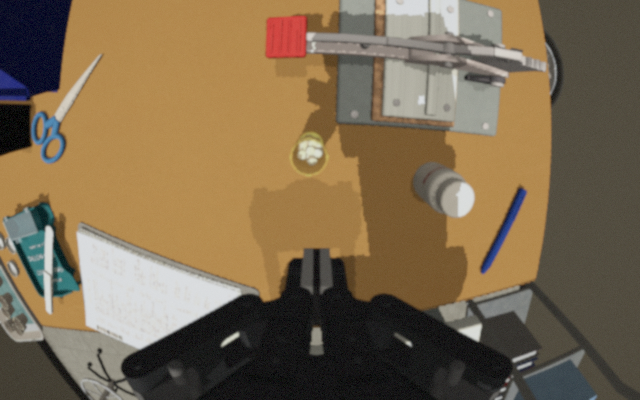

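Run:
```python
from h import *
import pickle
S=pickle.load(open("scene0.pkl","rb"));T=pickle.load(open("top0.pkl","rb"))
for a,b in (((138,352),(220,128)),((482,316),(548,480))):
  print(tri(ray(S,270+a[0]/3,70+a[1]/3),ray(T,300+b[0]/4,130+b[1]/3.75)))
S,T,W=pickle.load(open("f.pkl","rb"))
s=[(155,222),(85,290),(165,341),(237,283)];t=[(107,181),(88,289),(192,304),(211,195)]
t=[t[0],None,t[1],t[2]]; 
# scene: 0=far inner? predicted (-1,+1),(1,1),(1,-1),(-1,-1)
tt=[(211,195),(107,181),(88,289),(192,304)]
Q=[tri(ray(S,300+a/6,150+b/6),ray(T,300+c/6,150+d/6)) for (a,b),(c,d) in zip(s,tt)]
for q in Q: print(q[0].round(1),q[1].round(1))
print(np.mean([q[0] for q in Q],0))
P=[onz(W,u,v,83,True).round(1) for u,v in ((268,16),(305,16),(306,57),(267,58))]; print(P,np.mean(P,0))
```

```text
(array([670.4195069 ,  15.81289028,   5.26157893]), np.float64(0.8657221931085495))
(array([ 471.54544034, -153.91086969,    2.19678624]), np.float64(0.2312724505684952))
[614.1  63.2  85. ] 0.6
[619.6  97.   80.7] 0.2
[584.  103.4  83.9] 1.2
[578.7  69.3  82.1] 0.5
[599.12459223  83.21709366  82.94082927]
[array([619.7,  95.4,  83. ]), array([613.3,  63.7,  83. ]), array([575.8,  69. ,  83. ]), array([581.4, 102.5,  83. ])] [597.55  82.65  83.  ]
```

Run:
```python
from h import *
s=ctrl.sense(); print(s["time_s"],s["force"],s["dq"].round(3)); print(ticket.finish_job())
```

```text
9.65 [0.86018763 0.79938867 0.12344709] [-0.     0.021 -0.016  0.001 -0.003 -0.   ]
the job is handed in; nothing more can be done
None
```

I pressed the red tab with the closed fingertips. Keeping it pressed, I followed its arc down to the hard stop, lifted straight off and withdrew. I handed the job in at 9.65 s, and no verdict was reported.

- **Push:** it took about 3 to 5 N on the way down and rose to about 20 N at the hard stop. The fingertips stopped at about 68 mm, where the pressed tab should be with the arm at 0.
- **Locked shut:** after release the tab sprang back up off the arm, as it should with the pawl in the bottom notch. I didn't measure the pawl directly. The tab's corners in two views put its top at about 83 mm, where 86 mm is nominal. Its position (599, 83) matches the arm fully down.
- **Check that disagreed:** a first estimate from the whole red patch gave the tab 81 mm. I put both shortfalls down to the cameras, because the same two views placed the base plate's corners at 2 to 5 mm when they should be at 14 mm.
- **Surroundings:** the vial, bottle, cups and next card look unmoved in the final pictures, and the robot was touching nothing when I handed in.

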